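Turn the cleaning carousel to the pump bottle

TASK

Push the lobed rim of the turntable round, gently, until the white pump bottle stands at the front, squarely in line with the pointer on the turntable's fixed foot, and leave it there at rest. The bottle, the mug of scrapers and the jar must ride round standing on it, never touched, lifted or tipped, and the bin and the brush on the shelf stay where they are.

Things in the scene. Friction and masses are not known exactly. Their poses are not given: they have to be found in the camera images.
- base: Fixed black foot under the turntable: disc 220 mm across, 20 mm high, with a pointer bar 20 mm wide, 8 mm high with a 70 mm wide pointed head, on the shelf. Origin: underside centre, on the turntable's upright axis, at shelf height. Its -x axis runs along the pointer, which marks the front; its tip is 260 mm from the axis.
- turntable: Round pale wooden tray with a rubber mat, 310 mm across, 30 mm thick, top 52 mm above the shelf, with five lobes on its rim. Turns without end either way about the upright z axis through its origin (centre of its underside, 22 mm up). Light friction: 0.12 N m plus 0.06 N m s damping, so 1 to 2 N at the rim; it stops at once when no longer pushed.
- lobe (a point): Middle of the outer end of the lobe on the tray's own -x axis, 190 mm from the axis. Five equal lobes, 72 degrees apart: blocks 92 mm wide across the radius, reaching 35 mm beyond the rim, 22 to 51 mm above the shelf, flat sides parallel to the lobe's centre line. Closed fingers fit outside the rim between two lobes and push a lobe's side.
- bottle: White plastic pump bottle standing loose on the tray, 62 mm across and 150 mm high, its pump locked down, with a short spout sticking out to 41 mm from its axis (along its own -x). 210 to 490 g. Origin: underside centre. It stands about 70 mm from the turntable's axis, and is at the front when it stands between that axis and the pointer.
- mug: White ceramic mug holding three plastic scrapers, loose on the tray about 70 mm from its axis; 74 mm across, 90 mm high, scrapers to 155 mm, handle on its own +y side to 53 mm from its axis. Origin: underside centre. Not to be touched.
- jar: Closed jar with a metal cap, loose on the tray about 70 mm from its axis; 68 mm across, 85 mm high. Origin: underside centre. Not to be touched.
- bin: Beige flap bin standing loose on the shelf, 190 x 210 mm and 230 mm high, to the left of the turntable. Origin: underside centre. Leave alone.
- brush: Long-handled yellow grout brush lying on the shelf to the right of the turntable, 390 mm long along its own x (from -212 to +175 mm), 24 mm high. Origin: underside, on the centre line of the handle. Leave alone.
Things that resemble listed ones, but are neither listed nor needed, are in the scene too. What is shaped like the bottle but orange, red or yellow is not meant.

How it is judged:
By the outcome, as a careful person would: the job done as asked, in the order asked, and still so for the second after the job is handed in, with the robot touching nothing.
It also fails if it takes over 64 s, if anything falls off the work surface, if the arm or the gripper's body presses on something with over 40 N, if the wrist force passes 120 N, or if a joint passes its speed limit or range.

ROBOT

A 7-joint arm with a two-finger parallel gripper is mounted at the origin on the work surface. World frame = base frame: x ahead of the robot, y to its left, z up, the work surface at z = 0. Lengths are in m, angles in rad, forces in N, time in s.
With the tool pointing down it reaches from about 0.4 to 0.85 m from the base axis. Payload 10.4 kg.
Tool frame: the origin (TCP) lies at the very end of the fingers, on their centre line; the grasp point (between the pads) lies 19 mm behind it; z points along the fingers, y is the direction in which the jaws open and shut (so a half turn about z gives the same grasp; the last joint's range is limited). The gripper opens to 87 mm and grips with 3 to 60 N. Pads are 19 mm wide; open, the fingers measure 117 mm over their backs; the gripper's body (75 mm by 190 mm) begins 51 mm behind the grasp point.
Start: joints at [-1.224, 0.332, -0.065, 1.46, 0.022, 1.35, -0.088], TCP at [0.226, 0.583, 0.223] pointing down, gripper open.
Joint ranges: [-2.6, 2.6], [-0.5, 2.12], [-1.47, 1.34], [0.16, 2.42], [-1.27, 4.41], [0.06, 2.06], [-2.6, 2.6]. Speed limits (rad/s): [2.22, 2.22, 2.79, 2.79, 3.14, 3.14, 3.14].

INTERFACE

Orientations are given as a unit quaternion [x, y, z, w].
In Python, from bench import read_state, imaging, r gives the robot as it stands. The module is installed in compiled form; this text tells all that it offers.
- The arm moves only by the tool move_arm, never from a script. Its argument "series" is a list of rows, each a list of 4 numbers: the shift along the tool's x, y, z in m, then the turn about the tool's z in rad. In form: [[x, y, z, roll], ...]. A call has 1 to 20 rows; each row is the pose to reach, as a shift and turn from the pose commanded when the call began, along the tool's axes at that moment; what a row does not reach only later rows make up. A row lasts 1/10 s, in which the tool goes at most 50 mm and 8.59 degrees, less where a joint would pass 70% of its speed; a pose out of reach is approached as far as the arm can. A call with a gripper value outside its range is refused whole. "claw" is the gripper's target within -1 to 1 (fully open at 1, half-way at 0, shut at -1), set as the call begins (left out, the last holds). The fingers move at their own pace and stop on an object; "newtons" is the grip in N (left out, the last holds). Time passes only in rows, so rows that repeat a pose let the fingers close. It gives the time, the measured TCP pose, the force and the opening at its end, in the units of the state.
- read_state(): the state, without advancing time (a new reading comes with each control period).
- imaging.camera(name): name is "scene" or "top" or "wrist"; returns (picture, depth): 420x560x3 uint8, red, green, blue; 420x560 float32, m along the optical axis (not along the pixel's ray), 0 where there is no reading.
- imaging.get_calibration(name): a dict with "camera_matrix" (3x3 intrinsics, pixels), "k1" (the pictures are not rectified: a ray, as slopes to the right and down, at radius r is drawn at 1 + k1 r^2 times it, then the intrinsics apply), "R" (3x3) and "t" (3): a world point X has camera coordinates R X + t. Camera axes: x right, y down, z forward; pixel columns grow to the right and rows downward; lengths in m; the calibration is good to about 2 mm. A picture is of the moment at which its call begins: read the wrist's pose just before it. get_calibration takes no time and is no camera call; for the wrist camera it gives the pose at the moment of the call.
- r.close_job(): hands the job in, once; it reports no verdict.
The state is a dict: "time": time; "joint_positions": joint angles; "joint_vel": joint speeds; "joint_torque": joint torques, N m; "ee_pos": TCP position; "eef_rot": TCP orientation; "ft_force": force on the tool from outside, world axes, zero at the start; "torque": the same for the moment, N m; "width": finger opening in m.
Only numpy, scipy, OpenCV 4.12 (cv2) and the standard library are available. Lean on these libraries where they do the work, as an engineer would, in place of code of your own. Each camera call takes 0.05 s, during which the arm holds its last target.

## Working session

There is one attempt and no reset: what is moved stays moved. The work goes in short steps, Python scripts to look and compute and a tool call to move; the robot and the scene stay as the last step left them, time stands still between calls to the robot, and variables do not carry over. Pictures are saved under pics/ and viewed, and the job is handed in when it is done.

Besides the shell and the picture viewer there is one more tool, called after "Request:" as a command line: name --pt "numbers of a row" for each row, then --argument value for the rest. move_arm: Moves the arm, as the interface text tells. Its arguments: {"type":"object","properties":{"series":{"type":"array","items":{"type":"array","items":{"type":"number"}}},"claw":{"type":"number"},"newtons":{"type":"number"}},"required":["series"]}

```bash
mkdir -p pics
cat > h.py <<'E'
import numpy as np,cv2
from bench import read_state, imaging, r
def snap(n,f):
    c=imaging.get_calibration(n); p,d=imaging.camera(n)
    cv2.imwrite('pics/'+f+'.png',p[:,:,::-1]); np.savez('pics/'+f+'.npz',p=p,d=d,K=c['camera_matrix'],k1=c['k1'],R=c['R'],t=c['t'])
def load(f): return np.load('pics/'+f+'.npz')
def ray(z,u,v):
    K=z['K'];k=float(z['k1']); x=cv2.undistortPoints(np.array([[[u,v]]],float),K,np.array([k,0,0,0]))[0,0]
    return np.array([x[0],x[1],1])
def at(z,u,v,h):
    R=z['R'];C=-R.T@z['t'];w=R.T@ray(z,u,v); return C+w*(h-C[2])/w[2]
def dep(z,u,v):
    d=z['d'][int(v),int(u)]; return z['R'].T@(ray(z,u,v)*d-z['t'])
def proj(z,X):
    q,_=cv2.projectPoints(np.array([X],float),cv2.Rodrigues(z['R'])[0],z['t'],z['K'],np.array([float(z['k1']),0,0,0])); return q[0,0]
E
python3 - <<'E'
from h import *
snap('scene','s0');snap('top','t0')
s=read_state();print(s)
E
```

```text
{'time': 0.1, 'joint_positions': array([-1.22357521,  0.33281175, -0.06471848,  1.46082425,  0.02160924,
        1.3499083 , -0.08850394]), 'joint_vel': array([-0.00027292, -0.00023783,  0.00010184, -0.00174235, -0.0008712 ,
       -0.00025863,  0.00026485]), 'joint_torque': array([ 9.05863271e-04, -6.24536419e+01,  2.45337031e-02, -3.90725720e+01,
       -6.14033779e-02,  3.65001080e-02,  7.78067283e-05]), 'ee_pos': array([0.22577945, 0.58243396, 0.22184743]), 'eef_rot': array([ 1.83841830e-01,  9.82955638e-01, -6.21894575e-04, -8.63971396e-05]), 'ft_force': array([-0.20582163, -0.55905924, -0.0687685 ]), 'torque': array([ 0.01516791,  0.0515098 , -0.02804804]), 'width': 0.08681183409428328}
```

View pics/s0.png

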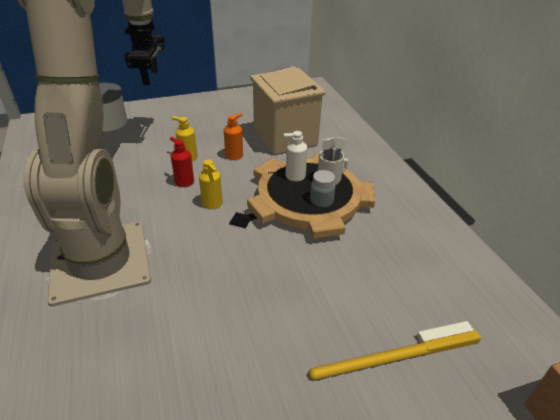

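View pics/t0.png

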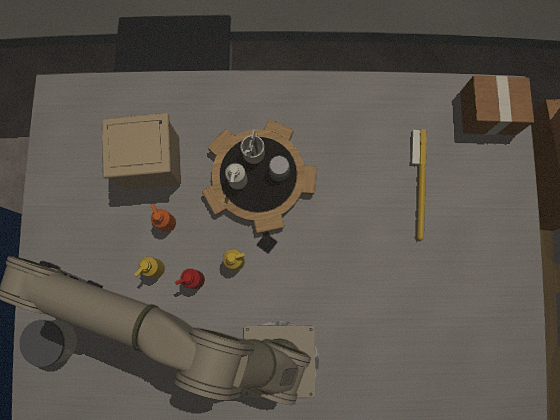

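The top view shows the tray centred near (259,176). The white pump bottle is at (236,176), the mug at (253,148), the jar at (279,168), and the pointer head at (267,243). The look-alike bottles are orange (162,219), yellow (150,267), red (191,279) and yellow (233,260). Only the white one on the tray fits the description, so I'll enlarge that area to confirm.

Run:
```python
from h import *
p=cv2.imread('pics/t0.png'); cv2.imwrite('pics/t0c.png',cv2.resize(p[110:280,130:330],None,fx=4,fy=3.5*4/3.5*0.88,interpolation=cv2.INTER_CUBIC)[:600] if 0 else cv2.resize(p[112:262,140:340],None,fx=4,fy=4,interpolation=cv2.INTER_CUBIC))
```

```text
(no output)
```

View pics/t0c.png

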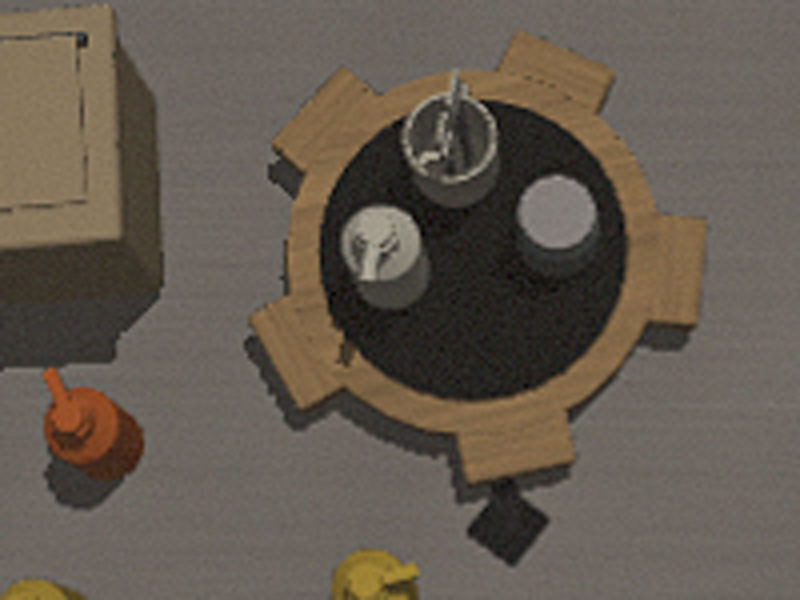

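```bash
cat > m.py <<'E'
from h import *
from scipy.optimize import least_squares
def cloud(f):
    z=load(f);d=z['d'];v,u=np.nonzero(d>0)
    x=cv2.undistortPoints(np.stack([u,v],-1).astype(float)[:,None],z['K'],np.array([float(z['k1']),0,0,0]))[:,0]
    P=np.c_[x,np.ones(len(x))]*d[v,u][:,None]
    return (P-z['t'])@z['R'],z['p'][v,u].astype(int)
def cyl(P,c,R,z0,z1,rad):
    m=(P[:,2]>z0)&(P[:,2]<z1)&(np.hypot(*(P[:,:2]-c).T)<rad)
    Q=P[m]; s=least_squares(lambda c:np.hypot(*(Q[:,:2]-c).T)-R,c,loss='soft_l1',f_scale=.003)
    return s.x,m.sum(),np.sqrt(np.mean(s.fun**2))
E
python3 - <<'E'
from m import *
z=load('t0')
L=[(522,472),(701,272),(566,52),(309,108),(275,365)]
X=np.array([at(z,140+u/4,112+v/4,.051)[:2] for u,v in L])
s=least_squares(lambda c:np.hypot(*(X-c).T)-.19,X.mean(0));c=s.x
print('axis',c,s.fun,'lobe ang',np.degrees(np.arctan2(*(X-c).T[::-1])))
tip=at(z,140+513/4,112+566/4,.008)[:2];print('tip',tip,np.hypot(*(tip-c)),np.degrees(np.arctan2(*(tip-c)[::-1])))
for q in [(468,521),(549,521),(506,480)]: print(at(z,140+q[0]/4,112+q[1]/4,.008)[:2])
for n,(u,v),h,R in [('bottle',(380,243),.187,.031),('mug',(450,138),.142,.037),('jar',(557,212),.137,.034)]:
    b=at(z,140+u/4,112+v/4,h)[:2]; print(n,b,np.hypot(*(b-c)),np.degrees(np.arctan2(*(b-c)[::-1])))
    for f in ('t0','s0'):
        P,_=cloud(f)
        for z0,z1 in ((.07,.12),): 
            bb=cyl(P,b,R,z0,z1,R+.012); print(f,bb,np.hypot(*(bb[0]-c)),np.degrees(np.arctan2(*(bb[0]-c)[::-1])))
# bin, top points; bottles positions
for u,v in [(103,119),(170,113),(103,175),(172,180)]: print('bin',dep(z,u,v))
for n,u,v in [('or',160,216),('yel',233,258),('red',191,278)]: print(n,dep(z,u,v))
E
```

```text
axis [0.60167779 0.06870368] [-0.00272132 -0.00277806 -0.00177882 -0.00332009 -0.00182536] lobe ang [-167.4999954   -95.06279092  -23.42760969   48.5979807   120.48044666]
tip [0.34649608 0.03600476] 0.2572681941573477 -172.69792607933817
[0.38361635 0.07347992]
[0.38389093 0.00653345]
[0.41791223 0.04233691]
bottle [0.57516053 0.13415376] 0.0706178270319796 112.05545166493158
t0 (array([0.58371097, 0.13702788]), np.int64(70), np.float64(0.0006950743619522832)) 0.07064702777194075 104.73318767342802
s0 (array([0.5843313 , 0.13800755]), np.int64(279), np.float64(0.0018674929997040367)) 0.07144176863336801 104.05221213678271
mug [0.6715545  0.08482234] 0.07171168057368385 12.989372489160118
t0 (array([0.67044423, 0.08705231]), np.int64(192), np.float64(0.008994393897138912)) 0.07117229131930332 14.939904316382206
s0 (array([0.6749267 , 0.08634277]), np.int64(233), np.float64(0.005064077453087652)) 0.07534281439905294 13.53962209973222
jar [6.12883611e-01 3.04310946e-04] 0.06931121362107927 -80.6959280957097
t0 (array([0.6152301 , 0.00082344]), np.int64(116), np.float64(0.0018977796945558025)) 0.06921988017786046 -78.70933813281027
s0 (array([0.61514075, 0.00288747]), np.int64(363), np.float64(0.002702426256261167)) 0.06717905310752834 -78.43940969011032
bin [0.74069394 0.54669533 0.21450057]
bin [0.83572802 0.38380342 0.00409374]
bin [0.5628735  0.53476394 0.21114681]
bin [0.57510474 0.34713027 0.09007236]
or [0.44845617 0.36873465 0.14332564]
yel [0.31957032 0.13889225 0.14953405]
red [0.25827579 0.2656788  0.14674281]
```

The crop confirms it. The only white bottle on the tray is at crop (380,243), at about 104.4° round the axis (0.602, 0.069). The pointer lies at about 187.4°, so the tray has to turn about +83° (counter-clockwise). I'll push the right-hand lobe (264.6°) on its clockwise side, coming down in the free gap at about 229°.

Request:
move_arm --pt "-0.01 -0.01 -0.02 0.05" --pt "-0.03 -0.03 -0.04 0.12" --pt "-0.055 -0.055 -0.06 0.22" --pt "-0.08 -0.08 -0.06 0.32" --pt "-0.105 -0.11 -0.06 0.42" --pt "-0.13 -0.14 -0.06 0.53" --pt "-0.155 -0.165 -0.06 0.64" --pt "-0.18 -0.19 -0.06 0.75" --pt "-0.205 -0.22 -0.06 0.86" --pt "-0.23 -0.245 -0.06 0.97" --pt "-0.255 -0.275 -0.06 1.08" --pt "-0.28 -0.3 -0.06 1.19" --pt "-0.305 -0.33 -0.06 1.3" --pt "-0.335 -0.36 -0.06 1.41" --pt "-0.365 -0.39 -0.06 1.52" --pt "-0.395 -0.42 -0.06 1.63" --pt "-0.425 -0.45 -0.06 1.73" --pt "-0.45 -0.48 -0.06 1.82" --pt "-0.465 -0.498 -0.06 1.88" --pt "-0.475 -0.506 -0.06 1.92" --claw -1 --newtons 20

```text
time: 2.1
ee_pos: [0.4859, -0.063, 0.2824]
eef_rot: [0.912, 0.411, -0.0, 0.0]
ft_force: [0.2, 0.0, 0.8]
width: 0.0003
```

Run:
```python
from m import *
from scipy.spatial.transform import Rotation as Ro
snap('top','t1');snap('scene','s1')
s=read_state();print(s['time'],s['ee_pos'],s['width'],s['joint_positions'],s['ft_force']);print(Ro.from_quat(s['eef_rot']).as_matrix().round(3))
```

```text
2.2 [ 0.48612327 -0.06156422  0.28227308] 0.0003696481284873194 [-0.57336081 -0.02479046  0.60293697  1.73906564  0.01460401  1.42338527
 -0.69415041] [-0.10891602  0.50459338 -0.57577884]
[[ 0.66   0.751 -0.   ]
 [ 0.751 -0.66  -0.   ]
 [-0.001 -0.    -1.   ]]
```

View pics/t1.png

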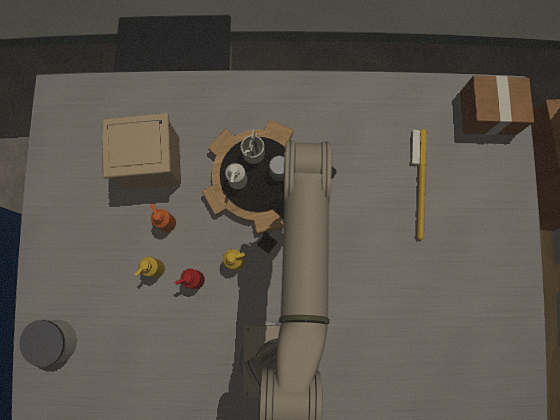

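View pics/s1.png

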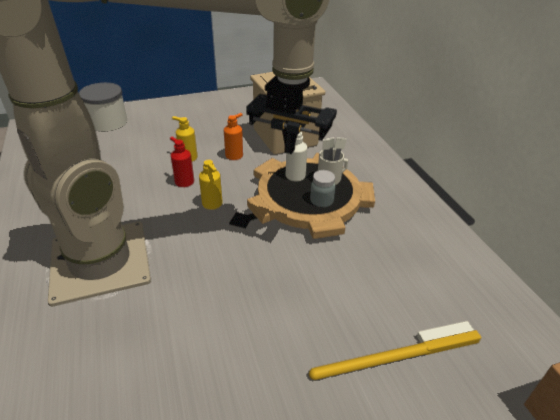

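Run:
```python
from m import *
snap('wrist','w1');z=load('w1')
for X in [(.486,-.062,.03),(.486,-.062,.05),(.602,.069,.052)]: print(proj(z,X))
```

```text
[279.12260177 179.48382057]
[279.09564349 182.57089894]
[279.36156352  18.63068974]
```

View pics/w1.png

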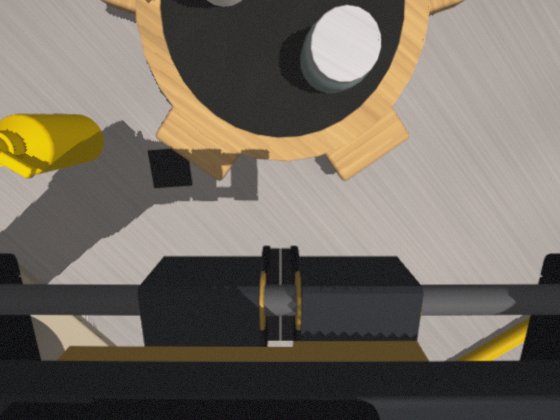

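The wrist view shows the gap between the front lobe (inner corner at (238,152)) and the right lobe (325,155). My target projects to about (279,180), just outside the rim at row 160 and mid-gap. I'll go down there.

Request:
move_arm --pt "-0.001 0 0.01 0" --pt "-0.002 0 0.03 0" --pt "-0.003 0 0.055 0" --pt "-0.003 0 0.08 0" --pt "-0.003 0 0.105 0" --pt "-0.003 0 0.13 0" --pt "-0.003 0 0.155 0" --pt "-0.003 0 0.18 0" --pt "-0.003 0 0.2 0" --pt "-0.003 0 0.215 0" --pt "-0.003 0 0.228 0" --pt "-0.003 0 0.238 0" --pt "-0.003 0 0.246 0" --pt "-0.003 0 0.251 0" --pt "-0.003 0 0.254 0" --pt "-0.003 0 0.254 0"

```text
time: 3.85
ee_pos: [0.4839, -0.0629, 0.0284]
eef_rot: [0.911, 0.413, -0.0, -0.0]
ft_force: [0.1, -0.3, -0.3]
width: 0.0004
```

```bash
cat > plan.py <<'E'
from m import *
from scipy.spatial.transform import Rotation as Ro
c=np.array([.6017,.0687]);Rr=.177
def rows(a,prof,zt=.028):
    s=read_state();M=Ro.from_quat(s['eef_rot']).as_matrix();p=s['ee_pos']
    d=p[:2]-c;print(s['time'],p,'rad',np.hypot(*d),'ang',np.degrees(np.arctan2(*d[::-1]))%360,s['ft_force'],s['joint_positions'].round(2))
    yaw=np.arctan2(M[1,1],M[0,1])
    for t in a+np.array(prof):
        th=np.radians(t);q=np.r_[c+Rr*np.array([np.cos(th),np.sin(th)]),zt]-p
        w=(th+np.pi/2-yaw+np.pi)%(2*np.pi)-np.pi
        l=M.T@q; print([round(float(v),4) for v in (*l,-w)])
E
python3 - <<'E'
from plan import *
snap('scene','s2');snap('wrist','w2')
rows(228.6,[.25,.8,1.5,2.5,3.5,4.5,5.5,6.5,7.5,8.5,9.5,10.5,11.5,12.5,13.5,14.5,15.5,16.5,17.5,18.5])
E
```

```text
3.95 [ 0.48420407 -0.06298647  0.0288439 ] rad 0.17648404443589374 ang 228.2593831965717 [-0.46282816  0.32350411 -0.26413774] [-0.5   0.27  0.59  2.04 -0.2   0.88 -0.51]
[-0.0005, 0.0018, 0.0008, -0.0009]
[-0.0005, 0.0035, 0.0008, -0.0105]
[-0.0005, 0.0057, 0.0008, -0.0227]
[-0.0004, 0.0088, 0.0008, -0.0402]
[-0.0002, 0.0119, 0.0008, -0.0576]
[-0.0, 0.0149, 0.0008, -0.0751]
[0.0002, 0.018, 0.0009, -0.0925]
[0.0005, 0.0211, 0.0009, -0.11]
[0.0009, 0.0242, 0.0009, -0.1274]
[0.0013, 0.0272, 0.0009, -0.1449]
[0.0018, 0.0303, 0.0009, -0.1623]
[0.0023, 0.0333, 0.0009, -0.1798]
[0.0029, 0.0363, 0.0009, -0.1972]
[0.0035, 0.0394, 0.0009, -0.2147]
[0.0042, 0.0424, 0.0009, -0.2321]
[0.005, 0.0454, 0.0009, -0.2496]
[0.0057, 0.0484, 0.0009, -0.267]
[0.0066, 0.0513, 0.0009, -0.2845]
[0.0075, 0.0543, 0.0009, -0.302]
[0.0084, 0.0572, 0.0009, -0.3194]
```

View pics/s2.png

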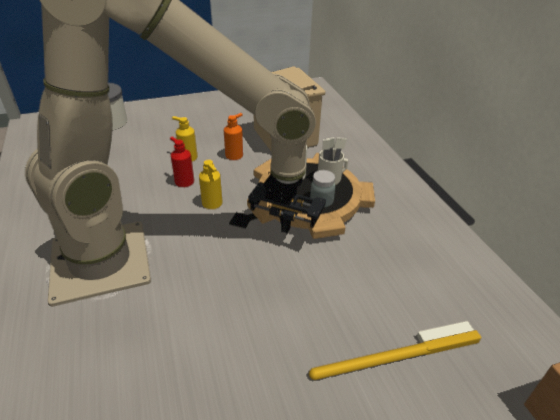

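View pics/w2.png

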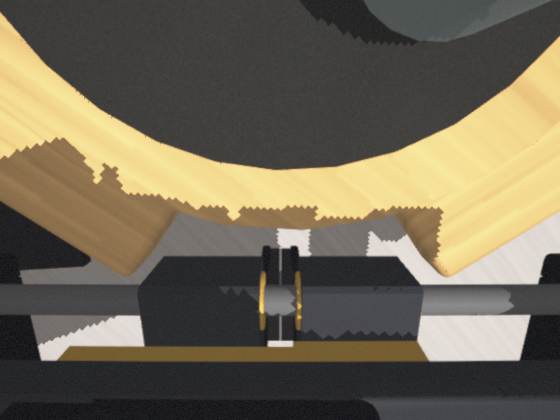

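The fingers sit outside the rim (arc edge at row 225) between two lobes (corners at (175,215) and (405,215)), touching nothing. I'll start along the arc and slow down for contact.

Request:
move_arm --pt "-0.0005 0.0018 0.001 -0.001" --pt "-0.0005 0.0045 0.001 -0.015" --pt "-0.0005 0.0088 0.001 -0.04" --pt "-0.0002 0.0134 0.001 -0.066" --pt "0.0002 0.018 0.001 -0.0925" --pt "0.0007 0.0226 0.001 -0.1185" --pt "0.0013 0.0272 0.001 -0.145" --pt "0.0018 0.0303 0.001 -0.162" --pt "0.0023 0.0333 0.001 -0.18" --pt "0.0026 0.0348 0.001 -0.1885" --pt "0.0029 0.0363 0.001 -0.197" --pt "0.0032 0.0378 0.001 -0.206" --pt "0.0035 0.0394 0.001 -0.215" --pt "0.0039 0.0409 0.001 -0.2235" --pt "0.0042 0.0424 0.001 -0.232" --pt "0.0046 0.0439 0.001 -0.241" --pt "0.005 0.0454 0.001 -0.25" --pt "0.0054 0.0469 0.001 -0.2585" --pt "0.0057 0.0484 0.001 -0.267" --pt "0.006 0.0499 0.001 -0.2755"

```text
time: 5.95
ee_pos: [0.5255, -0.0914, 0.0275]
eef_rot: [0.845, 0.535, 0.0, -0.0]
ft_force: [-0.2, 0.3, -0.2]
width: 0.0005
```

Run:
```python
from plan import *
snap('wrist','w3')
rows(246.1,[.6,1.3]+[2.0+i*.85 for i in range(18)])
```

```text
6.0 [ 0.52569328 -0.0914765   0.02754787] rad 0.17729504166390928 ang 244.6147944597837 [ 0.35510807 -0.20906677  0.1028839 ] [-0.37  0.37  0.54  1.93 -0.24  0.91 -0.16]
[0.0004, 0.0064, -0.0005, -0.0357]
[0.0005, 0.0086, -0.0005, -0.048]
[0.0006, 0.0108, -0.0005, -0.0602]
[0.0008, 0.0134, -0.0004, -0.075]
[0.001, 0.016, -0.0004, -0.0898]
[0.0013, 0.0186, -0.0004, -0.1047]
[0.0016, 0.0212, -0.0004, -0.1195]
[0.0019, 0.0238, -0.0004, -0.1343]
[0.0023, 0.0264, -0.0004, -0.1492]
[0.0027, 0.029, -0.0004, -0.164]
[0.0031, 0.0316, -0.0004, -0.1789]
[0.0036, 0.0342, -0.0004, -0.1937]
[0.0041, 0.0368, -0.0004, -0.2085]
[0.0047, 0.0393, -0.0004, -0.2234]
[0.0053, 0.0419, -0.0004, -0.2382]
[0.0059, 0.0444, -0.0004, -0.253]
[0.0066, 0.047, -0.0004, -0.2679]
[0.0073, 0.0495, -0.0004, -0.2827]
[0.0081, 0.052, -0.0004, -0.2975]
[0.0089, 0.0545, -0.0004, -0.3124]
```

View pics/w3.png

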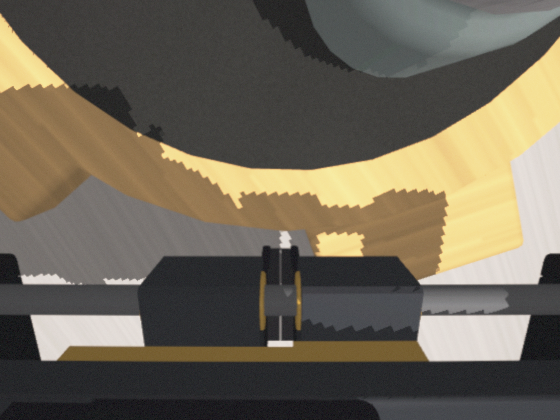

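Contact is about 10 px away (lobe side at column 310, finger edge at 300). I'll go on along the same arc (radius 0.177), slowly at first.

Request:
move_arm --pt "0 0.0009 0 -0.005" --pt "0 0.0018 0 -0.01" --pt "0 0.0027 0 -0.015" --pt "0 0.0035 0 -0.02" --pt "0.0001 0.0044 0 -0.025" --pt "0.0001 0.0053 0 -0.03" --pt "0.0001 0.0062 0 -0.035" --pt "0.0001 0.0071 0 -0.04" --pt "0.0002 0.008 0 -0.045" --pt "0.0003 0.0093 0 -0.0525" --pt "0.0003 0.0106 0 -0.06" --pt "0.0004 0.012 0 -0.068" --pt "0.0005 0.0133 0 -0.075" --pt "0.0006 0.0146 0 -0.0825" --pt "0.0007 0.0159 0 -0.09" --pt "0.0008 0.0175 0 -0.099" --pt "0.001 0.0191 0 -0.108" --pt "0.0012 0.0206 0 -0.117" --pt "0.0014 0.0222 0 -0.126" --pt "0.0016 0.0238 0 -0.135"

```text
time: 8.0
ee_pos: [0.5477, -0.1002, 0.0275]
eef_rot: [0.807, 0.59, -0.0, -0.0]
ft_force: [-1.3, -1.0, -0.6]
width: 0.0006
```

Run:
```python
from plan import *
snap('wrist','w4');snap('scene','s4')
s=read_state();d=s['ee_pos'][:2]-c;print(s['time'],s['ee_pos'],np.hypot(*d),np.degrees(np.arctan2(*d[::-1]))%360,s['ft_force'])
P,_=cloud('s4')
for n,b,R in (('bottle',(.584,.137),.031),('jar',(.616,.003),.034)): 
  q=cyl(P,np.array(b),R,.07,.12,R+.012);print(n,q,np.degrees(np.arctan2(*(q[0]-c)[::-1])))
```

```text
8.1 [ 0.54788323 -0.10013899  0.02755485] 0.17720848893420113 252.32052018456977 [-0.44638838 -0.17018593 -0.4353306 ]
bottle (array([0.5783434, 0.1354801]), np.int64(234), np.float64(0.0018202726727927735)) 109.27748284040871
jar (array([0.61890249, 0.00332806]), np.int64(102), np.float64(0.002111076323055821)) -75.25697606622292
```

View pics/w4.png

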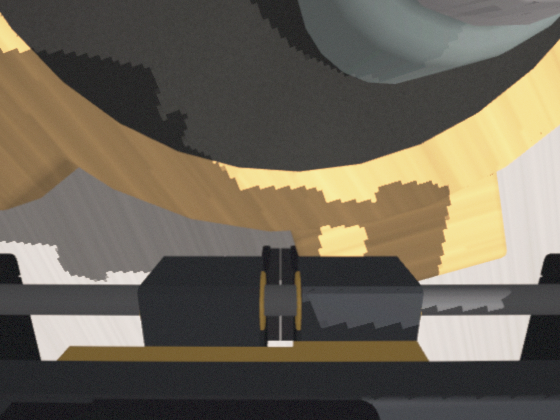

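View pics/s4.png

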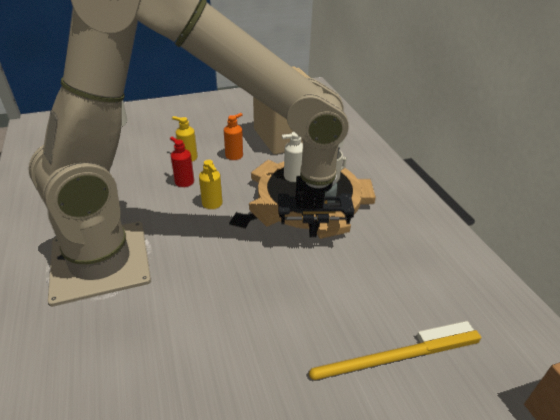

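The finger is now on the lobe's side (contact at column 298), force is about 1 N, and the bottle has moved about 4–5°. Its base still stands upright. I'll keep pushing.

Request:
move_arm --pt "0 0.0009 0 -0.005" --pt "0.0001 0.0027 0 -0.015" --pt "0.0001 0.0053 0 -0.03" --pt "0.0002 0.008 0 -0.045" --pt "0.0003 0.0106 0 -0.06" --pt "0.0005 0.0133 0 -0.075" --pt "0.0007 0.0159 0 -0.09" --pt "0.001 0.0186 0 -0.105" --pt "0.0013 0.0212 0 -0.12" --pt "0.0016 0.0238 0 -0.135" --pt "0.002 0.0265 0 -0.15" --pt "0.0024 0.0291 0 -0.165" --pt "0.0029 0.0317 0 -0.18" --pt "0.0034 0.0343 0 -0.195" --pt "0.0039 0.0369 0 -0.21" --pt "0.0045 0.0395 0 -0.225" --pt "0.0051 0.0421 0 -0.24" --pt "0.0057 0.0446 0 -0.255" --pt "0.0064 0.0472 0 -0.27" --pt "0.0068 0.0487 0 -0.279"

```text
time: 10.1
ee_pos: [0.5964, -0.1083, 0.0275]
eef_rot: [0.717, 0.697, 0.0, -0.0]
ft_force: [-1.3, -0.5, 0.6]
width: 0.0005
```

```bash
cat > chk.py <<'E'
import sys
from plan import *
f=sys.argv[1]; cams=sys.argv[2].split(','); 
for k in cams: snap(k,k[0]+f)
s=read_state();d=s['ee_pos'][:2]-c;a=np.degrees(np.arctan2(*d[::-1]))%360;print(s['time'],s['ee_pos'],np.hypot(*d),a,s['ft_force'],s['joint_positions'].round(2))
for k in cams:
  if k=='wrist':continue
  P,_=cloud(k[0]+f)
  for n,o,R in (('bottle',-143.7,.031),('jar',32.5,.034),('mug',125,.037)):
    th=np.radians(a+o);b=c+.07*np.array([np.cos(th),np.sin(th)])
    try: q=cyl(P,b,R,.07,.12,R+.012);e=q[0]-c;print(k,n,q,np.hypot(*e),np.degrees(np.arctan2(*e[::-1]))%360)
    except Exception as ex: print(k,n,'none')
E
python3 chk.py 5 wrist,scene
```

```text
10.2 [ 0.59636546 -0.10825104  0.02753524] 0.1770314327604465 268.2732282885278 [-0.19417497 -0.14620643  0.1076382 ] [-0.24  0.5   0.43  1.73 -0.25  0.97  0.26]
scene bottle (array([0.56210963, 0.12601137]), np.int64(286), np.float64(0.0018103819222236124)) 0.0696562319368091 124.63650046790022
scene jar (array([0.6375149 , 0.00855607]), np.int64(0), np.float64(nan)) 0.07000000000000003 300.7732282885278
scene mug (array([0.66504921, 0.10916059]), np.int64(128), np.float64(0.0017409115861633747)) 0.07516769352499626 32.566020418729956
  return _methods._mean(a, axis=axis, dtype=dtype,
  ret = ret.dtype.type(ret / rcount)
```

View pics/s5.png

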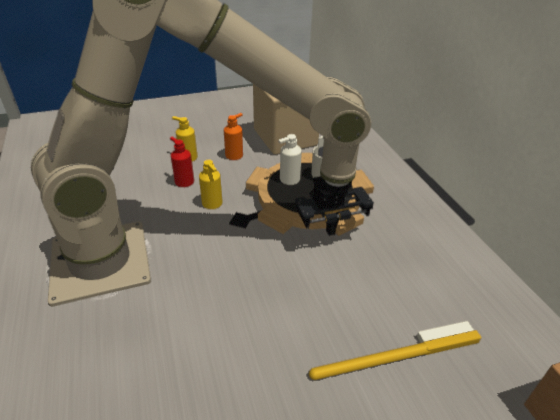

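View pics/w5.png

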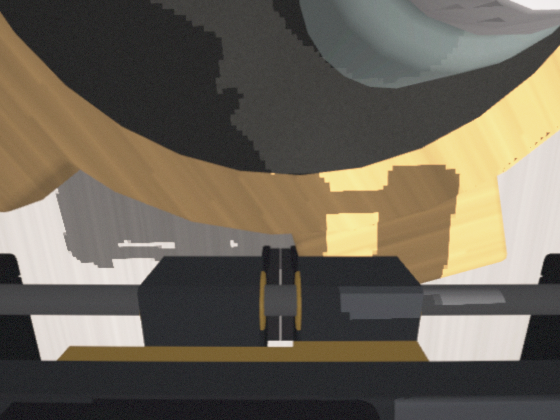

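The bottle is at 124.6° with the finger at 268.3°, so everything rides together. I'll continue.

Request:
move_arm --pt "0 0.0009 0 -0.005" --pt "0.0001 0.0027 0 -0.015" --pt "0.0001 0.0053 0 -0.03" --pt "0.0002 0.008 0 -0.045" --pt "0.0003 0.0106 0 -0.06" --pt "0.0005 0.0133 0 -0.075" --pt "0.0007 0.0159 0 -0.09" --pt "0.001 0.0186 0 -0.105" --pt "0.0013 0.0212 0 -0.12" --pt "0.0016 0.0238 0 -0.135" --pt "0.002 0.0265 0 -0.15" --pt "0.0024 0.0291 0 -0.165" --pt "0.0029 0.0317 0 -0.18" --pt "0.0034 0.0343 0 -0.195" --pt "0.0039 0.0369 0 -0.21" --pt "0.0045 0.0395 0 -0.225" --pt "0.0051 0.0421 0 -0.24" --pt "0.0057 0.0446 0 -0.255" --pt "0.0064 0.0472 0 -0.27" --pt "0.0068 0.0487 0 -0.279"

```text
time: 12.2
ee_pos: [0.6452, -0.1028, 0.0275]
eef_rot: [0.613, 0.79, 0.0, -0.0]
ft_force: [-1.6, -0.5, 0.4]
width: 0.0004
```

```bash
python3 chk.py 6 wrist,scene 2>/dev/null
```

```text
12.3 [ 0.64520191 -0.10269733  0.02748742] 0.17683172863945668 284.24137432427256 [ 0.00539129 -0.00029283  0.00983434] [-0.18  0.58  0.37  1.59 -0.23  1.01  0.5 ]
scene bottle (array([0.54846798, 0.11134256]), np.int64(302), np.float64(0.0015727766515625447)) 0.06820583303150977 141.30283933121913
scene jar (array([0.65607355, 0.01991426]), np.int64(158), np.float64(0.0024985931413099736)) 0.07305156854425941 318.100502660708
scene mug (array([0.65088968, 0.12427893]), np.int64(321), np.float64(0.0029591756686256528)) 0.07422022883790869 48.48982625323251
```

View pics/s6.png

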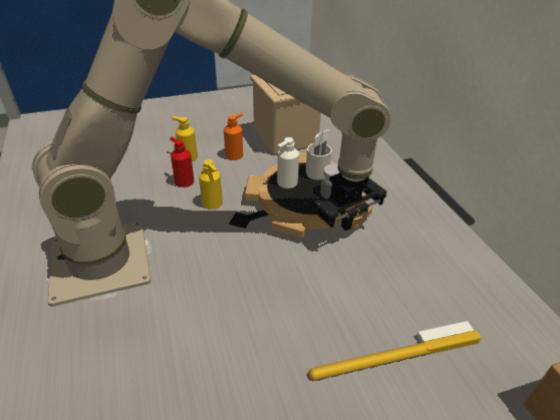

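View pics/w6.png

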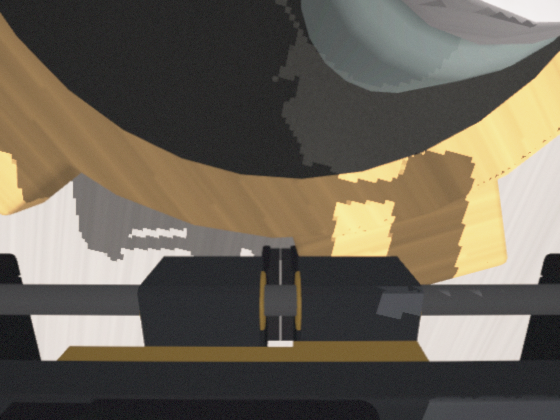

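All three still ride upright: bottle 141.3°, jar and mug shifted the same amount. The rim has drifted a few pixels nearer the finger (row 231 to 237), so I'll ease outward by 3 mm while going on.

Request:
move_arm --pt "-0.0002 0.0009 0 -0.005" --pt "-0.0005 0.0027 0 -0.015" --pt "-0.0009 0.0053 0 -0.03" --pt "-0.0013 0.008 0 -0.045" --pt "-0.0017 0.0106 0 -0.06" --pt "-0.002 0.0133 0 -0.075" --pt "-0.0023 0.0159 0 -0.09" --pt "-0.002 0.0186 0 -0.105" --pt "-0.0017 0.0212 0 -0.12" --pt "-0.0014 0.0238 0 -0.135" --pt "-0.001 0.0265 0 -0.15" --pt "-0.0006 0.0291 0 -0.165" --pt "-0.0001 0.0317 0 -0.18" --pt "0.0004 0.0343 0 -0.195" --pt "0.0009 0.0369 0 -0.21" --pt "0.0015 0.0395 0 -0.225" --pt "0.0021 0.0421 0 -0.24" --pt "0.0027 0.0446 0 -0.255" --pt "0.0034 0.0472 0 -0.27" --pt "0.0038 0.0487 0 -0.279"

```text
time: 14.3
ee_pos: [0.6914, -0.087, 0.0275]
eef_rot: [0.497, 0.868, 0.0, -0.0]
ft_force: [-0.3, -1.2, 0.4]
width: -0.0
```

```bash
python3 chk.py 7 wrist,scene 2>/dev/null
```

```text
14.4 [ 0.69137806 -0.08691813  0.02747804] 0.17960834143109491 299.95355663623593 [ 0.63908369 -0.14231168 -0.50461807] [-0.15  0.66  0.3   1.46 -0.21  1.06  0.72]
scene bottle (array([0.53968802, 0.09483385]), np.int64(299), np.float64(0.0015744412325316313)) 0.06729386540627398 157.1478713287236
scene jar (array([0.66677103, 0.03728596]), np.int64(341), np.float64(0.002718364536197494)) 0.0722570524389954 334.23035887604937
scene mug (array([0.63489151, 0.13488158]), np.int64(374), np.float64(0.0028952019178677584)) 0.07403835216190315 63.36523371971015
```

View pics/s7.png

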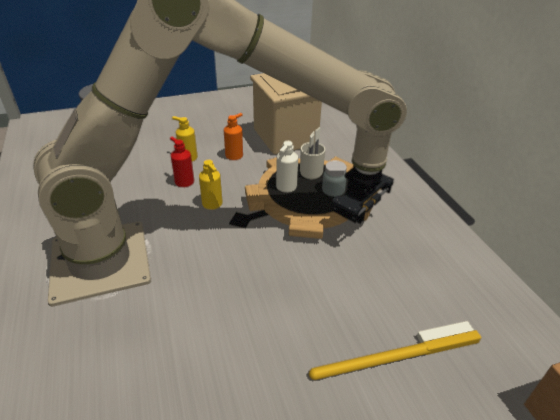

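View pics/w7.png

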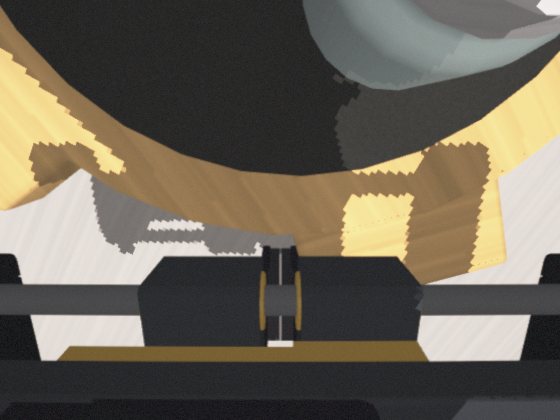

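Bottle is at about 157° and all stand upright. About 30° remains. I'll push part of that, then re-measure the axis and the pointer precisely.

Request:
move_arm --pt "0 0.0009 0 -0.005" --pt "0 0.0027 0 -0.015" --pt "-0.0003 0.0053 0 -0.03" --pt "-0.0004 0.008 0 -0.045" --pt "-0.0005 0.0106 0 -0.06" --pt "-0.0005 0.0133 0 -0.075" --pt "-0.0003 0.0159 0 -0.09" --pt "0 0.0186 0 -0.105" --pt "0.0003 0.0212 0 -0.12" --pt "0.0006 0.0238 0 -0.135" --pt "0.001 0.0265 0 -0.15" --pt "0.0014 0.0291 0 -0.165" --pt "0.0019 0.0317 0 -0.18" --pt "0.0024 0.0343 0 -0.195" --pt "0.0029 0.0369 0 -0.21" --pt "0.0035 0.0395 0 -0.225" --pt "0.0041 0.0421 0 -0.24" --pt "0.0047 0.0446 0 -0.255" --pt "0.0054 0.0472 0 -0.27" --pt "0.0058 0.0487 0 -0.279"

```text
time: 16.4
ee_pos: [0.7305, -0.0573, 0.0275]
eef_rot: [0.372, 0.928, 0.0, -0.0]
ft_force: [0.1, -1.2, 0.4]
width: 0.0003
```

```bash
python3 chk.py 8 wrist,scene,top 2>/dev/null
python3 - <<'E'
from h import *
p=cv2.imread('pics/s8.png'); cv2.imwrite('pics/s8c.png',cv2.resize(p[120:260,210:400],None,fx=4,fy=4,interpolation=cv2.INTER_CUBIC))
p=cv2.imread('pics/t8.png'); cv2.imwrite('pics/t8c.png',cv2.resize(p[112:262,190:340],None,fx=4,fy=4,interpolation=cv2.INTER_CUBIC))
E
```

```text
16.55 [ 0.73033248 -0.05731237  0.02742457] 0.1800706314017408 315.5895096176327 [-0.38316248  0.91208992 -0.10373092] [-0.14  0.72  0.23  1.33 -0.17  1.11  0.93]
scene bottle (array([0.53585378, 0.07602488]), np.int64(295), np.float64(0.0016751290343985801)) 0.06625238819173482 173.6523878735311
scene jar (array([0.67385881, 0.05521658]), np.int64(347), np.float64(0.0028593569450346564)) 0.07340774549634722 349.4159053237015
scene mug (array([0.61577412, 0.14015291]), np.int64(305), np.float64(0.004112954086036036)) 0.07282581549625886 78.85706069905522
top bottle (array([0.53484405, 0.07500473]), np.int64(55), np.float64(0.0005629116159675588)) 0.06715257108957383 174.61276030379216
top jar (array([0.67407619, 0.0530662 ]), np.int64(126), np.float64(0.0021331802192145963)) 0.07404545350335698 347.8109539181782
top mug (array([0.6144709 , 0.13703932]), np.int64(192), np.float64(0.010451956662121075)) 0.06952236197538413 79.41495266653578
```

View pics/s8c.png

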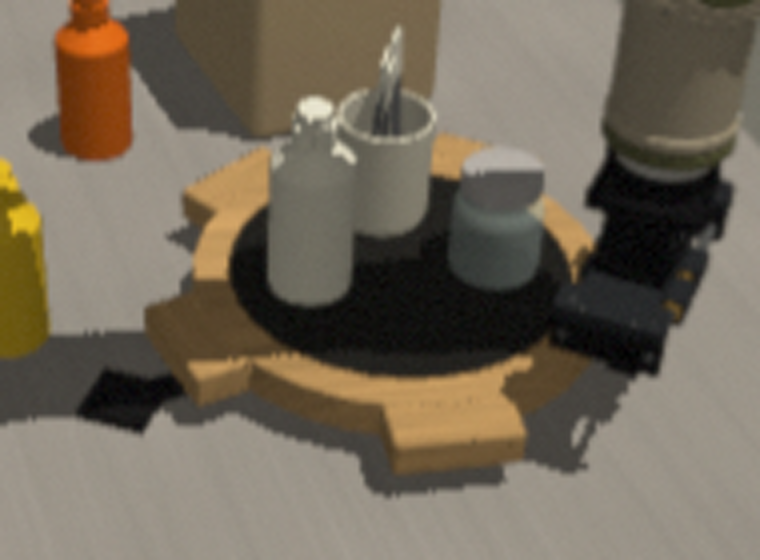

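View pics/t8c.png

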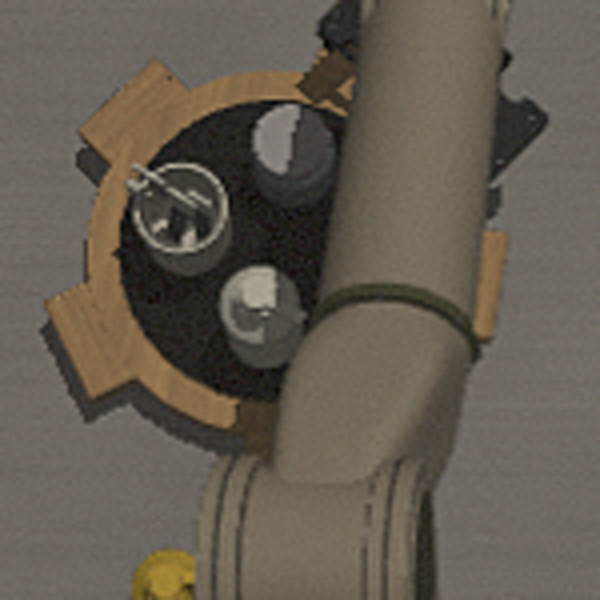

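View pics/w8.png

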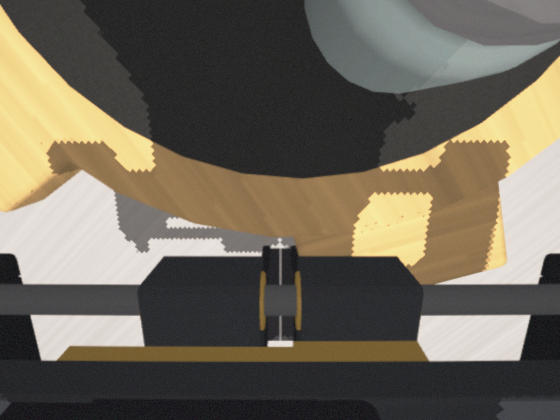

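```bash
python3 - <<'E'
from m import *
c0=np.array([.6035,.069])
# object tracks
B=np.array([(.58433,.13801),(.57834,.13548),(.56211,.12601),(.54847,.11134),(.53969,.09483),(.53585,.07602)])
J=np.array([(.61514,.00289),(.65607,.01991),(.66677,.03729),(.67386,.05522)])
M=np.array([(.66505,.10916),(.65089,.12428),(.63489,.13488),(.61577,.14015)])
f=lambda p:np.r_[np.hypot(*(B-p[:2]).T)-p[2],np.hypot(*(J-p[:2]).T)-p[3],np.hypot(*(M-p[:2]).T)-p[4]]
s=least_squares(f,[*c0,.07,.07,.07]);print(s.x,np.abs(s.fun).max())
# rim from depth edge / lobe corners both cams
z=load('t0')
# mat circle edge pixels (black mat / wood) in t0: ellipse fit
p=z['p'].astype(int); 
P,C=cloud('t0');m=(abs(P[:,2]-.052)<.006)&(np.hypot(*(P[:,:2]-c0).T)<.2)
wood=m&(C[:,0]-C[:,2]>35);Q=P[wood][:,:2];a=np.degrees(np.arctan2(*(Q-c0).T[::-1]))
print('z wood',np.median(P[wood][:,2]))
# inner edge of wood by angular bins & outer edge
for it in range(3):
  r=np.hypot(*(Q-c0).T);a=np.arctan2(*(Q-c0).T[::-1]);pts=[]
  for k in range(72):
    b=np.abs((a-np.radians(5*k)+np.pi)%(2*np.pi)-np.pi)<np.radians(2.5)
    if b.sum()>3: rr=np.percentile(r[b],4); pts.append(c0+rr*np.array([np.cos(np.radians(5*k)),np.sin(np.radians(5*k))]))
  pts=np.array(pts);q=least_squares(lambda p:np.hypot(*(pts-p[:2]).T)-p[2],[*c0,.12],loss='soft_l1',f_scale=.002);c0=q.x[:2];print(q.x)
L=[(522,472),(701,272),(566,52),(309,108),(275,365)]
X=np.array([at(z,140+u/4,112+v/4,.051)[:2] for u,v in L]);q=least_squares(lambda p:np.hypot(*(X-p[:2]).T)-p[2],[*c0,.19]);print('lobes',q.x)
E
python3 - <<'E'
import sys;sys.path.insert(0,'.')
import os;os.chdir('.')
from h import *
p=cv2.imread('pics/t0.png');cv2.imwrite('pics/t0p.png',cv2.resize(p[225:265,240:300],None,fx=12,fy=12,interpolation=cv2.INTER_CUBIC))
p=cv2.imread('pics/s8.png');cv2.imwrite('pics/s8p.png',cv2.resize(p[205:235,222:270],None,fx=14,fy=14,interpolation=cv2.INTER_CUBIC))
E
```

```text
[0.6068516  0.07047736 0.07123383 0.06896953 0.06997289] 0.001596101534318356
z wood 0.05258210955067039
[0.60582366 0.07177504 0.130322  ]
[0.60584689 0.07175672 0.13029912]
[0.60587989 0.0718073  0.13033238]
lobes [0.60168487 0.06870543 0.18751526]
```

View pics/t0p.png

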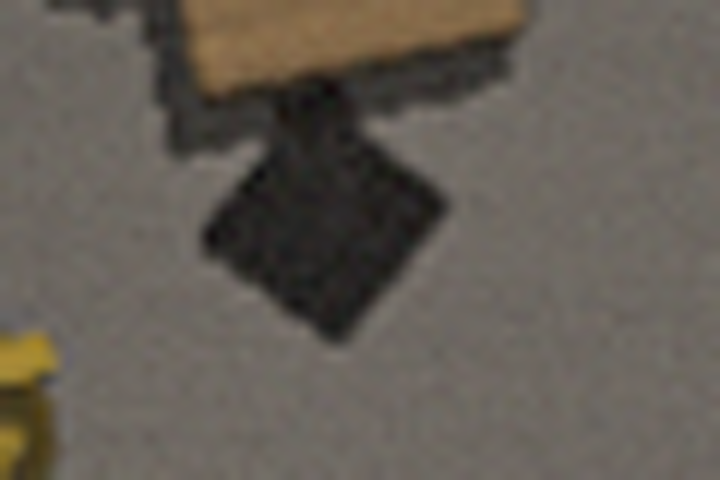

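View pics/s8p.png

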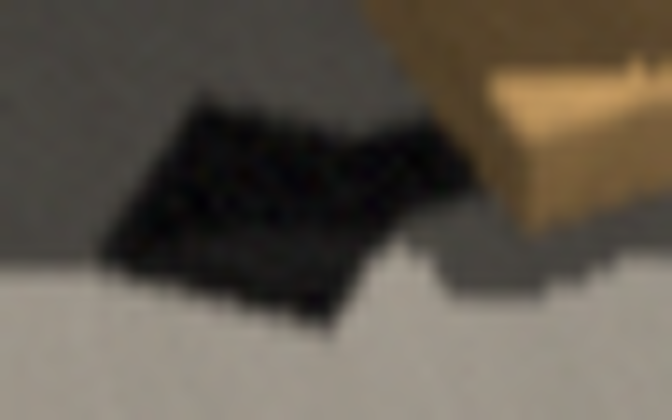

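Run:
```python
from m import *
def g(f,ox,oy,k,pts,h=.008):
    z=load(f); return [at(z,(u+.5)/k-.5+ox,(v+.5)/k-.5+oy,h)[:2] for u,v in pts]
for n,a in (('top',g('t0',240,225,12,[(340,345),(203,240),(450,207)])),('scene',g('s8',222,205,14,[(103,265),(200,100),(330,330)]))):
    t,l,r=a; m=(l+r)/2; print(n,'tip',t,'mid',m,'width',np.hypot(*(l-r)),'len',np.hypot(*(t-m)))
    w=l-r; nrm=np.array([w[1],-w[0]]); nrm*=np.sign(-nrm[0]); print(' perp ang',np.degrees(np.arctan2(*nrm[::-1]))%360,'mid->tip',np.degrees(np.arctan2(*(t-m)[::-1]))%360)
    for c in ((.6069,.0705),(.6059,.0718),(.6045,.070)):
        c=np.array(c); print('  axis',c,'ang tip',np.degrees(np.arctan2(*(t-c)[::-1]))%360,'mid',np.degrees(np.arctan2(*(m-c)[::-1]))%360,np.hypot(*(t-c)),'bottle s/t',[np.degrees(np.arctan2(*(np.array(b)-c)[::-1]))%360 for b in ((.53585,.07602),(.53484,.07500))])
```

```text
top tip [0.34717917 0.0372456 ] mid [0.38070324 0.04120981] width 0.06861003283696178 len 0.03375764141339723
 perp ang 187.88865521648242 mid->tip 186.743876549321
  axis [0.6069 0.0705] ang tip 187.29639464133297 mid 187.37816855350047 0.2618411100623522 bottle s/t [np.float64(175.5575136409505), np.float64(176.4266357032496)]
  axis [0.6059 0.0718] ang tip 187.60732496187478 mid 187.73557574338153 0.26101815392087113 bottle s/t [np.float64(176.55251495906063), np.float64(177.42157742689602)]
  axis [0.6045 0.07  ] ang tip 187.254174212098 mid 187.330517704659 0.2593971135452731 bottle s/t [np.float64(174.98848459545678), np.float64(175.8945099601569)]
scene tip [0.34697116 0.02997448] mid [0.38195058 0.03564834] width 0.07679824481365598 len 0.03543660447313737
 perp ang 185.32977068321821 mid->tip 189.21345514026174
  axis [0.6069 0.0705] ang tip 188.86164410601418 mid 188.80687656106423 0.2630690418622926 bottle s/t [np.float64(175.5575136409505), np.float64(176.4266357032496)]
  axis [0.6059 0.0718] ang tip 189.1758905101642 mid 189.1700224426717 0.2622851872354238 bottle s/t [np.float64(176.55251495906063), np.float64(177.42157742689602)]
  axis [0.6045 0.07  ] ang tip 188.83431445903187 mid 188.77465078957636 0.26062069531149457 bottle s/t [np.float64(174.98848459545678), np.float64(175.8945099601569)]
```

Against the top camera's pointer (187.4°), the bottle stands at about 176.2°. I'll push about 10.5° more, stopping short, then back off, lift and look with a clear view.

Request:
move_arm --pt "0 0.0009 0 -0.005" --pt "0 0.0022 0 -0.0125" --pt "0 0.004 0 -0.0225" --pt "0.0001 0.0058 0 -0.0325" --pt "0.0001 0.0075 0 -0.0425" --pt "0.0002 0.0093 0 -0.0525" --pt "0.0003 0.0111 0 -0.0625" --pt "0.0005 0.0128 0 -0.0725" --pt "0.0006 0.0146 0 -0.0825" --pt "0.0008 0.0164 0 -0.0925" --pt "0.0009 0.0181 0 -0.1025" --pt "0.0011 0.0199 0 -0.1125" --pt "0.0013 0.0216 0 -0.1225" --pt "0.0015 0.0234 0 -0.1325" --pt "0.0018 0.0252 0 -0.1425" --pt "0.002 0.0268 0 -0.152" --pt "0.0023 0.0284 0 -0.161" --pt "0.0025 0.03 0 -0.17" --pt "0.0028 0.0314 0 -0.178" --pt "0.003 0.0324 0 -0.184"

```text
time: 18.55
ee_pos: [0.7506, -0.032, 0.0275]
eef_rot: [0.285, 0.958, 0.0, -0.0]
ft_force: [0.0, -1.1, 0.5]
width: 0.0006
```

```bash
sed -i 's/^c=.*/c=np.array([.6055,.0705]);Rr=.177/' plan.py; python3 chk.py 9 wrist,scene,top 2>/dev/null
python3 - <<'E'
from h import *
p=cv2.imread('pics/s9.png'); cv2.imwrite('pics/s9c.png',cv2.resize(p[120:260,210:400],None,fx=4,fy=4,interpolation=cv2.INTER_CUBIC))
E
```

```text
18.7 [ 0.75051495 -0.03197127  0.0274608 ] 0.17756603511734123 324.75399626952174 [-0.92666566  0.30569756  0.41923198] [-0.14  0.76  0.19  1.27 -0.15  1.13  1.06]
scene bottle (array([0.53592115, 0.06322882]), np.int64(305), np.float64(0.001649285335679594)) 0.06995774951900399 185.96590831896816
scene jar (array([0.67586268, 0.06801615]), np.int64(348), np.float64(0.002921368644682292)) 0.07040650798057337 357.9782585467019
scene mug (array([0.60059671, 0.14046521]), np.int64(231), np.float64(0.0034322235650626797)) 0.07013681104028782 94.00884228308743
top bottle (array([0.53520721, 0.06208911]), np.int64(18), np.float64(0.0004954163925305875)) 0.07079420479270716 186.82328868288064
top jar (array([0.6763502 , 0.06573372]), np.int64(113), np.float64(0.0021291357330971753)) 0.07101033747941392 356.1513614949543
top mug (array([0.60195068, 0.14062736]), np.int64(177), np.float64(0.010847696626813428)) 0.07021711855354729 92.89740978454023
```

View pics/s9c.png

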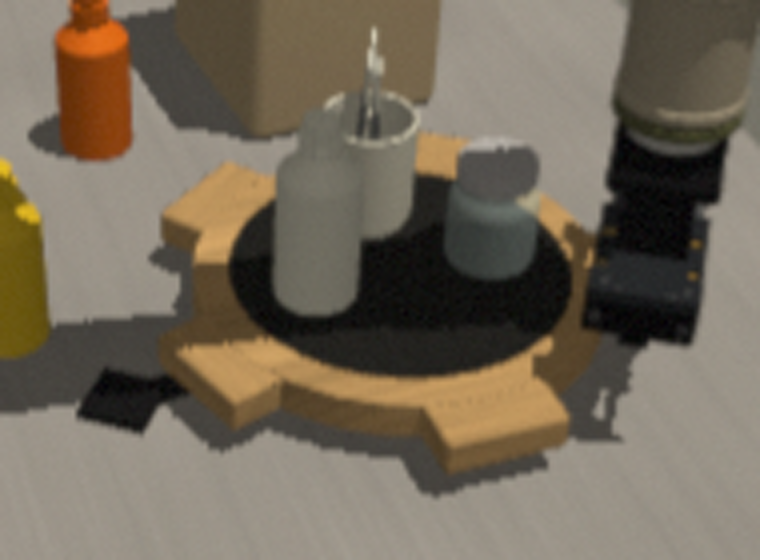

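View pics/t9.png

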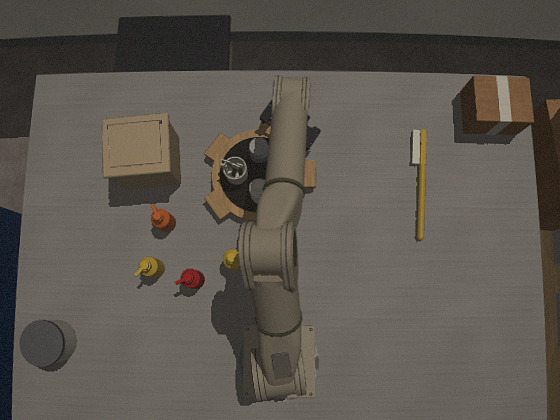

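View pics/w9.png

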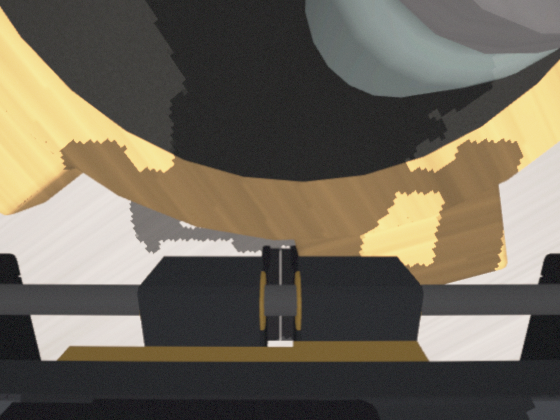

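It's nearly in line (about 186.4° against 187.4°), with everything upright. I'll back off the lobe, lift straight up and swing right so both cameras get a clear view.

Request:
move_arm --pt "0 -0.004 0 0" --pt "-0.001 -0.01 0 0" --pt "-0.003 -0.018 -0.005 0" --pt "-0.005 -0.022 -0.02 0" --pt "-0.005 -0.022 -0.045 0" --pt "-0.005 -0.022 -0.075 0" --pt "-0.005 -0.022 -0.11 0" --pt "-0.005 -0.022 -0.145 0" --pt "-0.005 -0.022 -0.18 0" --pt "-0.005 -0.022 -0.21 0" --pt "-0.005 -0.03 -0.235 0" --pt "-0.005 -0.05 -0.25 0" --pt "-0.01 -0.08 -0.26 0" --pt "-0.015 -0.115 -0.26 0" --pt "-0.02 -0.15 -0.26 0" --pt "-0.025 -0.19 -0.26 0" --pt "-0.03 -0.23 -0.26 0" --pt "-0.035 -0.27 -0.26 0" --pt "-0.035 -0.305 -0.26 0" --pt "-0.035 -0.33 -0.26 0"

```text
time: 20.7
ee_pos: [0.5957, -0.3318, 0.2881]
eef_rot: [0.288, 0.958, -0.001, -0.0]
ft_force: [0.4, 0.1, 0.3]
width: 0.0004
```

```bash
cat > fin.py <<'E'
import sys
from m import *
f=sys.argv[1]
snap('top','t'+f);snap('scene','s'+f);s=read_state();print(s['time'],s['ee_pos'],s['joint_positions'].round(2))
c=np.array([.6055,.0705])
for k in 'ts':
  P,_=cloud(k+f)
  for n,th,R in (('bottle',187,.031),('jar',357,.034),('mug',94,.037)):
    b=c+.07*np.array([np.cos(np.radians(th)),np.sin(np.radians(th))]);q=cyl(P,b,R,.07,.12,R+.012);e=q[0]-c;print(k,n,q,np.hypot(*e),np.degrees(np.arctan2(*e[::-1]))%360)
p=cv2.imread(f'pics/t{f}.png');cv2.imwrite(f'pics/t{f}c.png',cv2.resize(p[120:260,190:330],None,fx=4.2,fy=4.2,interpolation=cv2.INTER_CUBIC))
p=cv2.imread(f'pics/s{f}.png');cv2.imwrite(f'pics/s{f}c.png',cv2.resize(p[120:260,210:400],None,fx=4,fy=4,interpolation=cv2.INTER_CUBIC))
E
python3 fin.py A
```

```text
20.8 [ 0.59464938 -0.3336604   0.28837372] [ 0.23  0.45  0.32  1.2  -0.13  1.52  1.51]
t bottle (array([0.53513875, 0.06207611]), np.int64(55), np.float64(0.0006809545394718186)) 0.07086372642499789 186.82714816648223
t jar (array([0.67626054, 0.06604902]), np.int64(130), np.float64(0.0020526298442537713)) 0.0709003860946702 356.4007216471341
t mug (array([0.60208694, 0.14015845]), np.int64(176), np.float64(0.011047035459527297)) 0.06974201042497252 92.80508080734121
s bottle (array([0.53591487, 0.06294235]), np.int64(299), np.float64(0.0015282689755680321)) 0.06999434693136637 186.1986015460404
s jar (array([0.67567023, 0.06791224]), np.int64(345), np.float64(0.002783613791198338)) 0.0702179327592192 357.8879872183767
s mug (array([0.59990554, 0.14034639]), np.int64(226), np.float64(0.0035419473632356457)) 0.0700700846442019 94.57942565910056
```

View pics/tAc.png

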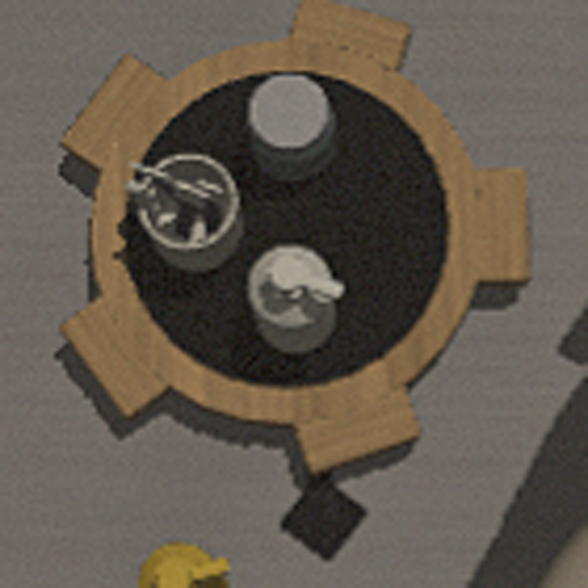

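View pics/sAc.png

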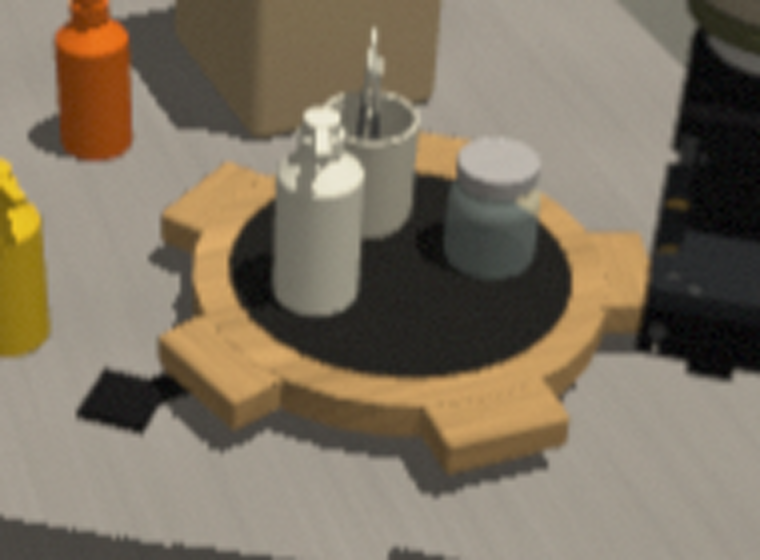

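Run:
```python
from h import *
from scipy.spatial.transform import Rotation as Ro
p=cv2.imread('pics/sA.png');cv2.imwrite('pics/sAp.png',cv2.resize(p[205:235,222:270],None,fx=14,fy=14,interpolation=cv2.INTER_CUBIC))
k=imaging.get_calibration('wrist');C=-k['R'].T@k['t'];s=read_state();M=Ro.from_quat(s['eef_rot']).as_matrix();print(C,M.T@(C-s['ee_pos']),(k['R']@M).round(2),k['camera_matrix'])
z=load('sA')
for X in [(.3472,.0372,.008),(.5352,.0621,.052),(.346,.038,.008)]: print(proj(z,X), (proj(z,X)-[222,205]+.5)*14-.5)
```

```text
[ 0.53331866 -0.29123508  0.4501336 ] [ 0.07446614  0.00091666 -0.16180723] [[-0.    1.    0.  ]
 [-0.96 -0.   -0.28]
 [-0.28 -0.    0.96]] [[335.44076222   0.         279.97676764]
 [  0.         335.44076222 211.87850151]
 [  0.           0.           1.        ]]
[228.36668936 221.82371378] [ 95.63365107 242.0319929 ]
[288.2377259  192.25403036] [ 933.82816257 -171.94357494]
[227.88753486 221.72979902] [ 88.92548807 240.71718634]
```

View pics/sAp.png

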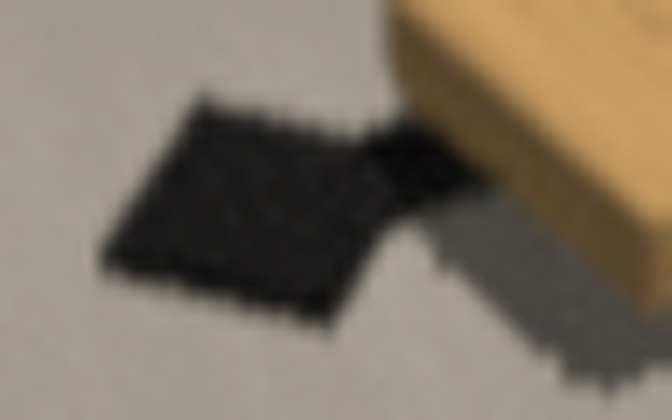

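Run:
```python
from h import *
z=load('sA');g=lambda u,v:at(z,(u+.5)/14-.5+222,(v+.5)/14-.5+205,.008)[:2]
t,l,r=g(103,248),g(203,98),g(325,303);m=(l+r)/2;print(t,m,np.hypot(*(l-r)),np.hypot(*(t-m)))
b=np.array([.5359,.0629])
for c in ((.6069,.0705),(.6055,.0705),(.6045,.07)):
  c=np.array(c);a=lambda x:np.degrees(np.arctan2(*(x-c)[::-1]))%360
  print(a(t),a(m),np.hypot(*(t-c)),a(b))
```

```text
[0.34819117 0.03498354] [0.38290513 0.03987806] 0.06928731359184237 0.03505731042689286
187.81690280832558 187.7845474256729 0.2611353576331589 186.1098047618967
187.85890401132514 187.83290207440987 0.25974843656049573 186.23174560504012
187.77948629904785 187.74091161985356 0.25868971024669685 185.90899065768386
```

With the clear view, the scene camera puts the bottle 1.6° short of the pointer. The top camera says about 0.5° short. There's plenty of time, so I'll retrace the same path and nudge about 1° more.

Request:
move_arm --pt "0 0.01 0 0" --pt "0 0.03 0 0" --pt "0 0.06 0 0" --pt "0.005 0.1 0 0" --pt "0.01 0.14 0 0" --pt "0.015 0.18 0 0" --pt "0.02 0.215 0 0" --pt "0.025 0.25 0 0" --pt "0.03 0.28 0 0" --pt "0.03 0.3 0.01 0" --pt "0.03 0.308 0.025 0" --pt "0.03 0.308 0.05 0" --pt "0.03 0.308 0.08 0" --pt "0.03 0.308 0.115 0" --pt "0.03 0.308 0.15 0" --pt "0.03 0.308 0.185 0" --pt "0.03 0.308 0.215 0" --pt "0.03 0.308 0.24 0" --pt "0.03 0.308 0.253 0" --pt "0.03 0.308 0.26 0"

```text
time: 22.8
ee_pos: [0.7415, -0.0543, 0.0255]
eef_rot: [0.286, 0.958, -0.001, -0.001]
ft_force: [-0.3, 0.0, 1.3]
width: 0.0008
```

Request:
move_arm --pt "0.001 0.003 0 0" --pt "0.002 0.007 0 0" --pt "0.003 0.011 0 0" --pt "0.004 0.014 0 0" --pt "0.005 0.017 0 0" --pt "0.005 0.019 0 0" --pt "0.005 0.0205 0 0" --pt "0.005 0.0215 0 0" --pt "0.005 0.022 0 0" --pt "0.005 0.0225 0 -0.003" --pt "0.005 0.023 0 -0.006" --pt "0.005 0.0235 0 -0.009" --pt "0.005 0.024 0 -0.012" --pt "0.005 0.0245 0 -0.015" --pt "0.005 0.025 0 -0.017" --pt "0.005 0.0252 0 -0.018" --pt "0.005 0.0252 0 -0.018"

```text
time: 24.5
ee_pos: [0.7524, -0.0295, 0.0275]
eef_rot: [0.277, 0.961, 0.0, 0.0]
ft_force: [0.7, -0.9, -0.0]
width: 0.0005
```

Run:
```python
from m import *
snap('scene','sB');snap('wrist','wB');s=read_state();print(s['time'],s['ee_pos'],s['ft_force'])
c=np.array([.6055,.0705]);P,_=cloud('sB');q=cyl(P,np.array([.536,.063]),.031,.07,.12,.043);print(q,np.degrees(np.arctan2(*(q[0]-c)[::-1]))%360)
```

```text
24.6 [ 0.7523304  -0.0295713   0.02753305] [ 0.80905763 -1.07866338  0.09491603]
(array([0.53617161, 0.06200408]), np.int64(304), np.float64(0.0016259287206753987)) 186.98653304321985
```

View pics/wB.png

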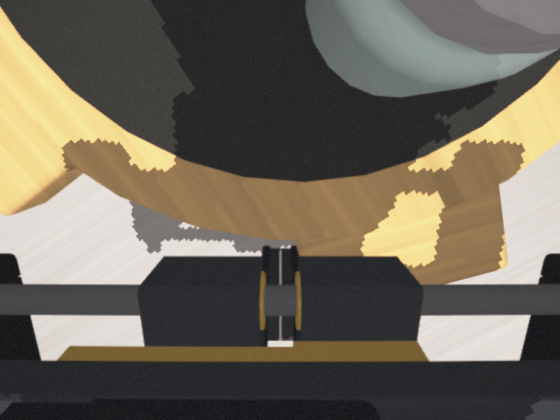

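The bottle advanced about 0.8–1°, and the finger still rests on the lobe side (column 298). I'll back off the same way as before.

Request:
move_arm --pt "0 -0.004 0 0" --pt "-0.001 -0.01 0 0" --pt "-0.003 -0.018 -0.005 0" --pt "-0.005 -0.022 -0.02 0" --pt "-0.005 -0.022 -0.045 0" --pt "-0.005 -0.022 -0.075 0" --pt "-0.005 -0.022 -0.11 0" --pt "-0.005 -0.022 -0.145 0" --pt "-0.005 -0.022 -0.18 0" --pt "-0.005 -0.022 -0.21 0" --pt "-0.005 -0.03 -0.235 0" --pt "-0.005 -0.05 -0.25 0" --pt "-0.01 -0.08 -0.26 0" --pt "-0.015 -0.115 -0.26 0" --pt "-0.02 -0.15 -0.26 0" --pt "-0.025 -0.19 -0.26 0" --pt "-0.03 -0.23 -0.26 0" --pt "-0.035 -0.27 -0.26 0" --pt "-0.035 -0.305 -0.26 0" --pt "-0.035 -0.33 -0.26 0"

```text
time: 26.6
ee_pos: [0.6029, -0.3318, 0.2881]
eef_rot: [0.279, 0.96, -0.001, -0.0]
ft_force: [0.9, -0.1, -0.1]
width: 0.0008
```

Request:
move_arm --pt "0 0 0 0" --pt "0 0 0 0" --pt "0 0 0 0"

```text
time: 26.9
ee_pos: [0.6063, -0.327, 0.2876]
eef_rot: [0.277, 0.961, 0.0, 0.0]
ft_force: [0.3, 0.3, -0.0]
width: 0.0006
```

```bash
python3 fin.py C
```

```text
27.0 [ 0.60674085 -0.32653449  0.28746352] [ 0.23  0.47  0.3   1.17 -0.14  1.52  1.52]
t bottle (array([0.53511457, 0.06092226]), np.int64(55), np.float64(0.0007145378082975282)) 0.07103408822315868 187.74896045859882
t jar (array([0.67591508, 0.06718615]), np.int64(128), np.float64(0.00212255352819076)) 0.07049301428041406 357.30555167452195
t mug (array([0.60115989, 0.13976114]), np.int64(182), np.float64(0.010641324135823742)) 0.06939698445401023 93.58563986916687
s bottle (array([0.53603624, 0.06215366]), np.int64(302), np.float64(0.0015893057165488032)) 0.0699633885752412 186.85146674073053
s jar (array([0.67566542, 0.06912904]), np.int64(340), np.float64(0.002912346940251454)) 0.07017880875477617 358.8806426113199
s mug (array([0.59894156, 0.14022516]), np.int64(219), np.float64(0.0034536007448619636)) 0.07003292627945193 95.3735024440033
```

View pics/tCc.png

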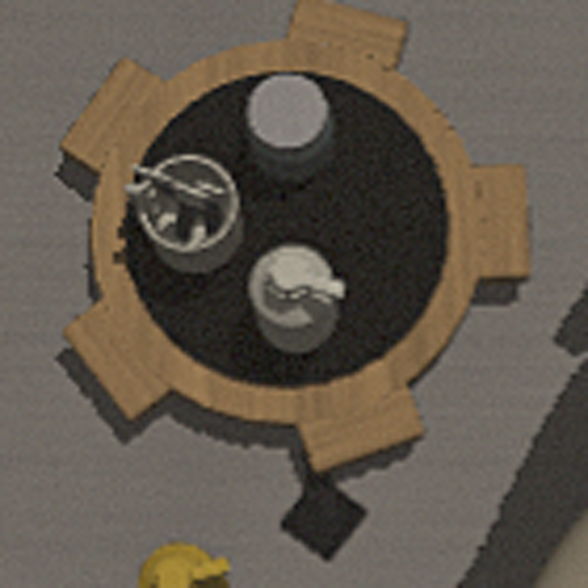

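View pics/sC.png

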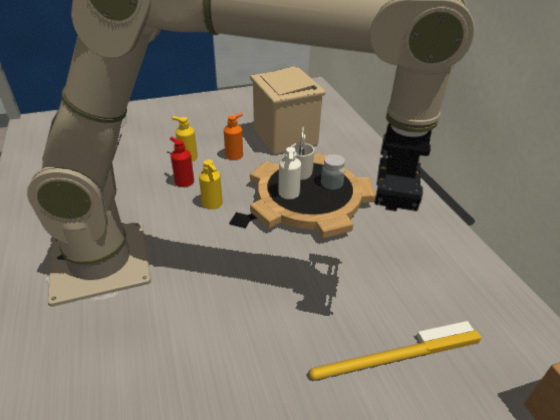

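The top crop shows the bottle (290,300) between the tray centre and the pointer head (325,515). The top camera has it at 187.7° against a pointer at 187.4°, and the scene camera 186.9° against 187.8°, so it is within 1° either way. The bottle, mug and jar stand upright, the bin and brush haven't moved, and the arm is clear at rest.

```bash
python3 -c "
from bench import r
print(r.close_job())"
```

```text
the job is handed in; nothing more can be done
None
```

The white pump bottle now stands at the front, in line with the pointer to within about 1°, and the job is handed in. I pushed the right-hand lobe with closed fingers for about 83° counter-clockwise. I then backed off to check, went back for a 1° nudge, and retreated clear. It took about 27 s, with about 1–2 N measured at the wrist during the push.

- **Alignment:** the two cameras disagreed slightly. The top camera put the bottle at 187.7° against the pointer at 187.4°. The scene camera put it at 186.9° against 187.8°. My first scene-camera reading of the pointer was wrong because I had included its shadowed side, and I corrected it on a clearer picture.
- **Other objects:** the bottle, mug and jar rode round upright at about 70 mm from the axis. The bin and the brush looked unmoved in the pictures. I did not measure their positions again.

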